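# Set out a tasting slate for pick-up and ring

## Task

Slide the slate with the three truffles towards you across the counter until its long near side sticks out three centimetres over the counter's front edge, evenly along its whole length, so that the waiter can get fingers under it; only then press the button of the counter bell to call for pick-up. Just push: do not grip or lift the slate, do not touch the truffles and keep them standing on it, and leave the sweet jar, the round tin and the card stand where they are.

Things in the scene. Friction and masses are not known exactly. Their poses are not given: they have to be found in the camera images.
- slate: Loose dark slate board with slightly rough edges, 127 x 252 x 8.5 mm (x, y, z), about 0.5 kg, lying flat on the counter. Origin: centre of its underside; its y axis runs along the long side, its -x side faces the robot and the counter's front edge. It slides on the counter under a push of 2 to 6 N and starts turned by up to 0.3 rad from square. The middle of its far long side is at x = +63 mm, with at least 40 mm of free counter behind it.
- slate_near_left (a point): Left-hand corner (robot's left, +y) of the slate's long near side, on its underside: (-63, +126, 0) mm in the slate's frame. At the end it must lie 30 mm outside the counter's edge, i.e. 30 mm lower in x than counter_edge.
- slate_near_right (a point): Right-hand corner (-y) of the slate's long near side, on its underside: (-63, -126, 0) mm in the slate's frame. At the end it must lie 30 mm outside the counter's edge too.
- counter_edge (a point): A fixed point on the top front edge of the white counter, at the height of its top (z = 0). The edge runs straight along y through it; the counter lies on its +x side, the robot and the open drop on its -x side.
- truffle_left: Chocolate truffle, a ball 28 mm across with a flat foot, 25 mm high, the left one (+y) of the three standing loose in a row on the slate, its centre within 35 mm of its long middle line. Origin: centre of its foot. Neither touch nor upset it.
- truffle_mid: Chocolate truffle, a ball 28 mm across with a flat foot, 25 mm high, the middle one of the three standing loose in a row on the slate, its centre within 35 mm of its long middle line. Origin: centre of its foot. Neither touch nor upset it.
- truffle_right: Chocolate truffle, a ball 28 mm across with a flat foot, 25 mm high, the right one (-y) of the three standing loose in a row on the slate, its centre within 35 mm of its long middle line. Origin: centre of its foot. Neither touch nor upset it.
- counter_bell_button (a joint): Travel of the bell's button in m: 0 up, 0.0035 fully down (8 N); a spring brings it back. It counts as rung from 0.002 (about 5 N).
- bell_top (a point): Centre of the top face of the bell's button, a round pin 13 mm across on top of the domed counter bell, 60 mm above the counter; press it straight down. The bell is fixed to the counter, about 80 mm across at its foot, to the left of the slate.
- tap_foot (a point): Foot of the fixed chocolate tap behind the slate's left half, on the pipe's axis at the counter top: an upright pipe 40 mm thick and over 0.4 m tall on a flat flange 72 mm across and 4 mm high. Keep the arm and hand clear of it.
- case_corner (a point): Near left corner, at the counter top, of the fixed glass display case, 0.26 m high, to the right of the slate; the case reaches from here away to -y and +x. Keep the arm and hand clear of it.
- sweet_jar: Loose glass jar of marshmallows with a white lid, 69 mm across, 107 mm high, standing beyond the bell. Origin: centre of its underside. Leave alone.
- pastille_tin: Loose round tin with a lid, 70 mm across, 36 mm high, standing beyond the slate. Origin: centre of its underside. Leave alone.
- card_block: Loose block of shop cards on a small stand, 34 x 58 x 38 mm, near the counter's front edge to the right of the slate. Origin: centre of its underside. Leave alone.

How it is judged:
By the outcome, as a careful person would: the job done as asked, in the order asked, and still so for the second after the job is handed in, with the robot touching nothing.
It also fails if it takes over 48 s, if anything falls off the work surface, if the arm or the gripper's body presses on something with over 40 N, if the wrist force passes 120 N, or if a joint passes its speed limit or range.

## Robot

A 6-joint arm with a two-finger parallel gripper is mounted at the origin on a cart in front of the work surface, level with it; the furniture and walls round the work are solid. World frame = base frame: x ahead of the robot, y to its left, z up, the work surface at z = 0. Lengths are in m, angles in rad, forces in N, time in s.
With the tool pointing down it reaches from about 0.35 to 0.975 m from the base axis. Payload 4.9 kg.
Tool frame: the origin (TCP) lies midway between the tips of the shut fingers; the grasp point (between the pads) lies 19 mm behind it; z points along the fingers, x is the direction in which the jaws open and shut, and the axes are right-handed (so a half turn about z gives the same grasp; the last joint's range is limited). The gripper opens to 85 mm and grips with 20 to 120 N. Pads are 22 mm wide; open, the fingers measure 114 mm over their backs; the gripper's body (76 mm by 85 mm) begins 54 mm behind the grasp point. The pads swing forward as they close: fully open they stand 13 mm farther back than shut.
Start: joints at [1.145, 0.053, 1.613, -0, 1.476, -0.119], TCP at [0.189, 0.596, 0.231] pointing down, gripper open.
Joint ranges: [-3.01, 3.01], [-1.01, 2.22], [0.06, 2.58], [-1.02, 4.17], [0.09, 2.62], [-3.14, 3.14]. Speed limits (rad/s): [2.57, 2.57, 3.14, 3.14, 3.14, 3.14].

## Interface

Orientations are given as a rotation vector (axis times angle).
In Python, from station import ctrl gives the robot as it stands.
- The arm moves only by the tool step_arm, never from a script. Its argument "increments" is text: rows parted by semicolons, each of 6 numbers parted by spaces: the shift along the tool's x, y, z as a fraction of full scale, then the turn, a rotation vector about the tool's x, y, z as a fraction of full scale. In form: x y z rx ry rz; .... A call has 1 to 12 rows; each row shifts and turns the commanded pose from where the row before left it, along the tool's axes as they then stand; what a row does not reach is not made up. Full scale, the value 1, is 0.025 m for a shift and 0.1 rad for a turn. A row lasts 1/12 s, in which the tool goes at most 41.7 mm and 7.16 degrees, less where a joint would pass 70% of its speed; a pose out of reach is approached as far as the arm can. A call with a number of a shift or a turn outside -1 to 1 is refused whole. A call with a gripper value outside its range is refused whole. "fingers" is the opening, from -1 (shut) to 1 (fully open), so that 0 is half open, set as the call begins (left out, the last holds). The fingers move at their own pace and stop on an object; "newtons" is the grip in N (left out, the last holds). Time passes only in rows, so rows that do not move let the fingers close. It gives the time, the measured TCP pose, the force and the opening at its end, in the units of the state.
- ctrl.get_obs(): the state, without advancing time (a new reading comes with each control period).
- ctrl.get_image(name): name is "scene" or "top" or "wrist"; returns a dict with "pixels" (400x640x3 uint8, red, green, blue), "intrinsics" (3x3 intrinsics, pixels), "distortion" ([k1, k2, p1, p2, k3] as OpenCV has them; the pictures are not rectified), "eye" and "orientation" of the camera in the world. Camera axes: x right, y down, z forward; pixel columns grow to the right and rows downward; lengths in m; the calibration is good to about 2 mm. A picture is of the moment at which its call begins. There is no depth.
- ctrl.finish_job(): hands the job in, once; it reports no verdict.
The state is a dict: "t": time; "q": joint angles; "dq": joint speeds; "effort": joint torques, N m; "tool_pos": TCP position; "tool_rot": TCP orientation; "contact_force": force on the tool from outside, world axes, zero at the start; "wrist_torque": the same for the moment, N m; "opening": finger opening in m.
Only numpy, scipy, OpenCV 4.12 (cv2) and the standard library are available. Lean on these libraries where they do the work, as an engineer would, in place of code of your own. Each camera call takes 0.05 s, during which the arm holds its last target.

## Working session

There is one attempt and no reset: what is moved stays moved. The work goes in short steps, Python scripts to look and compute and a tool call to move; the robot and the scene stay as the last step left them, time stands still between calls to the robot, and variables do not carry over. Pictures are saved under pics/ and viewed, and the job is handed in when it is done.

Besides the shell and the picture viewer there is one more tool, called in YAML: its name, and indented under it one key for each argument. step_arm: Moves the arm, as the interface text tells. Shift numbers are shares of 0.025 m and turn numbers shares of 0.1 rad, none past 1 either way. Its arguments: {"type":"object","properties":{"increments":{"type":"string"},"fingers":{"type":"number"},"newtons":{"type":"number"}},"required":["increments"]}

```bash
ls; mkdir -p pics
python3 - <<'E'
from station import ctrl
import cv2,pickle
o=ctrl.get_obs();print(o)
for n in("scene","top","wrist"):
    d=ctrl.get_image(n);cv2.imwrite(f"pics/{n}0.png",d["pixels"][:,:,::-1]);pickle.dump(d,open(f"{n}0.pkl","wb"))
    print(n,d["intrinsics"],d["distortion"],d["eye"],d["orientation"])
E
```

```text
pics
{'t': 0.0, 'q': array([ 1.14498927e+00,  5.33299184e-02,  1.61427761e+00,  1.90448419e-05,
        1.47600445e+00, -1.18996006e-01]), 'dq': array([ 0.00023047,  0.00134657, -0.00105537,  0.00227455, -0.00027229,
        0.00045198]), 'effort': array([ 1.69310515e-03, -3.93677080e+01, -3.70182288e+01,  2.84431763e-05,
        7.04649225e-03, -4.49773125e-06]), 'tool_pos': array([0.18849832, 0.59525061, 0.23008952]), 'tool_rot': array([ 2.53401456,  1.85532871, -0.00277739]), 'contact_force': array([-0.4694126 , -1.21886838,  0.64769493]), 'wrist_torque': array([ 0.01219767,  0.02430469, -0.03741672]), 'opening': 0.08583994555153097}
scene [[439.99151213   0.         314.85231696]
 [  0.         439.99151213 200.85857741]
 [  0.           0.           1.        ]] [-0.0165087  0.         0.         0.         0.       ] [-0.2233065  -0.66064257  0.63663594] [-1.92192818  0.89230064 -0.52184706]
top [[445.05344445   0.         316.96664792]
 [  0.         445.05344445 196.81986559]
 [  0.           0.           1.        ]] [0.02254423 0.         0.         0.         0.        ] [0.38454577 0.02759133 1.11625215] [-2.12868663  2.12623598 -0.18535224]
wrist [[330.83942899   0.         321.50211066]
 [  0.         330.83942899 195.27257741]
 [  0.           0.           1.        ]] [0.01979895 0.         0.         0.         0.        ] [0.12375786 0.61722788 0.37204162] [2.34813778 1.72045712 0.23348442]
```

View pics/top0.png

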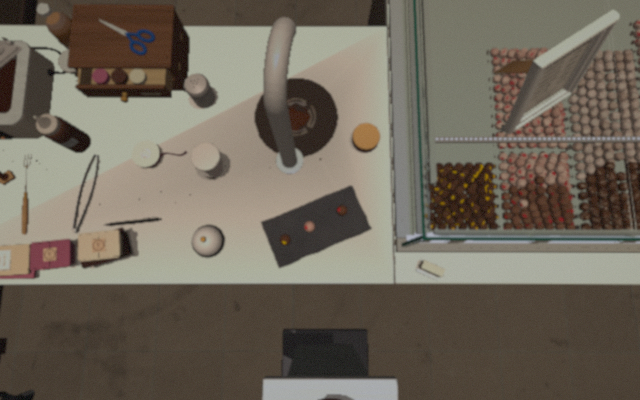

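View pics/scene0.png

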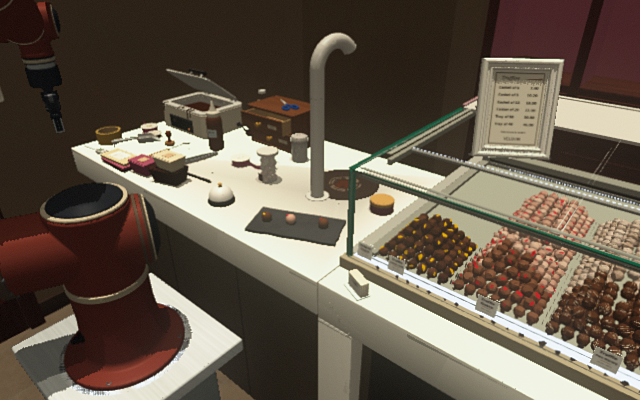

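View pics/wrist0.png

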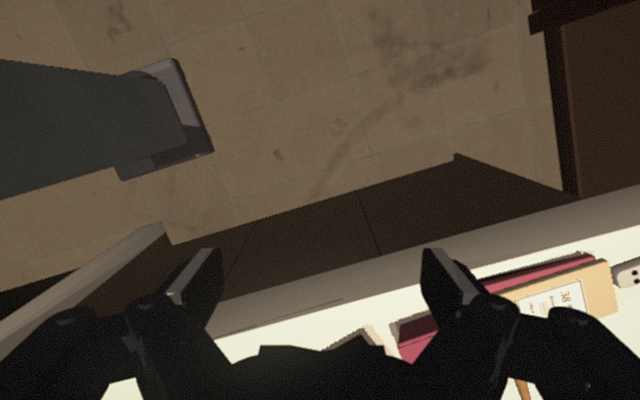

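The top view shows the slate corners at about (262,221), (352,187), (371,229) and (280,266). The bell is at (207,240), the tap foot at (289,161), the tin at (366,137), the case corner near (397,245), and the counter edge at row ~283. Next I'll measure these precisely.

```bash
cat > h.py <<'E'
import numpy as np,cv2,pickle
from scipy.spatial.transform import Rotation as R
def toworld(d,px,z):
    px=np.array(px,float).reshape(-1,1,2)
    n=cv2.undistortPoints(px,d["intrinsics"],d["distortion"])[:,0]
    r=R.from_rotvec(d["orientation"]).apply(np.c_[n,np.ones(len(n))])
    e=np.array(d["eye"]);s=(z-e[2])/r[:,2]
    return e+r*s[:,None]
def topix(d,P):
    Rm=R.from_rotvec(d["orientation"]).inv();t=-Rm.apply(d["eye"])
    return cv2.projectPoints(np.array(P,float).reshape(-1,3),Rm.as_rotvec(),t,d["intrinsics"],np.array(d["distortion"]))[0][:,0]
def slate(d,box,thr=75,save=None):
    """mask dark pixels within box x0,y0,x1,y1 -> min area rect via world pts"""
    g=d["pixels"].max(2);x0,y0,x1,y1=box
    m=np.zeros_like(g);m[y0:y1,x0:x1]=(g[y0:y1,x0:x1]<thr)
    n,l,s,_=cv2.connectedComponentsWithStats(m);k=1+np.argmax(s[1:,4]);m=(l==k).astype(np.uint8)
    c=max(cv2.findContours(m,cv2.RETR_EXTERNAL,cv2.CHAIN_APPROX_NONE)[0],key=cv2.contourArea)[:,0].astype(float)
    w=toworld(d,c,0.0085)[:,:2]
    r=cv2.minAreaRect((w*1000).astype(np.float32))
    return s[k],r,cv2.boxPoints(r),w
E
python3 - <<'E'
from h import *
d=pickle.load(open("top0.pkl","rb"))
print(d["pixels"][225,300:305],d["pixels"][260,250],d["pixels"][205,255:275].tolist())
s,r,b,w=slate(d,(240,180,385,275));print(s,r);print(b)
for n,p,z in[("edge",[(150,283),(250,283),(350,283)],0),("bell",[(205,237)],.06),("bellc",[(207,240)],.03),("tap",[(289,161)],0),("tin",[(366,137)],.036),("case",[(397,245)],0),("card",[(430,269)],.038),("truf",[(285,241),(309,227),(341,210)],.022),("jar",[(206,158)],.107)]:
    print(n,toworld(d,p,z).round(4).tolist())
g=d["pixels"].astype(int).sum(2)
for c in(200,250,300,350,380): print(c,g[276:292,c])
im=d["pixels"][:,:,::-1]
cv2.imwrite("pics/topcrop.png",cv2.resize(im[120:290,190:390],(800,680))[:600]); cv2.imwrite("pics/topcrop2.png",cv2.resize(im[200:300,180:450],(800,296),interpolation=cv2.INTER_CUBIC))
E
```

```text
[[54 53 49]
 [54 52 50]
 [56 52 49]
 [68 57 51]
 [96 66 54]] [175 173 156] [[169, 153, 137], [171, 157, 140], [166, 153, 138], [165, 152, 137], [166, 152, 136], [166, 154, 136], [168, 153, 137], [166, 154, 137], [168, 154, 139], [167, 154, 139], [166, 153, 135], [168, 154, 137], [168, 155, 138], [168, 154, 138], [166, 152, 136], [167, 154, 138], [169, 155, 138], [168, 152, 138], [171, 157, 139], [167, 154, 136]]
[ 263  187  107   79 4331] ((509.72430419921875, 33.88813781738281), (119.29789733886719, 243.6544952392578), 22.974502563476562)
[[ 407.255     122.769615]
 [ 502.3586   -101.55787 ]
 [ 612.1936    -54.99334 ]
 [ 517.08997   169.33414 ]]
edge [[0.3687, 0.441, 0.0], [0.3685, 0.1957, 0.0], [0.3688, -0.0504, 0.0]]
bell [[0.4764, 0.2963, 0.06]]
bellc [[0.4717, 0.2988, 0.03]]
tap [[0.6781, 0.1036, 0.0]]
tin [[0.7311, -0.0924, 0.036]]
case [[0.4621, -0.1687, 0.0]]
card [[0.4026, -0.2388, 0.038]]
truf [[0.47, 0.1094, 0.022], [0.5045, 0.0507, 0.022], [0.547, -0.0286, 0.022]]
jar [[0.6569, 0.2905, 0.107]]
200 [503 503 506 505 506 504 482 400 283 210 203 203 207 200 195 196]
250 [502 507 504 512 501 506 477 398 275 200 202 205 199 204 199 209]
300 [502 510 502 504 506 512 473 393 250 194 199 199 188 194 203 192]
350 [510 506 505 507 505 506 480 387 263 198 192 206 194 192 195 193]
380 [507 508 506 506 503 508 479 390 269 198 193 197 195 195 194 193]
```

Run:
```python
from h import *
d=pickle.load(open("scene0.pkl","rb"));im=d["pixels"][:,:,::-1]
cv2.imwrite("pics/scrop.png",cv2.resize(im[150:300,180:420],(800,500),interpolation=cv2.INTER_CUBIC))
```

```text
(no output)
```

View pics/topcrop.png

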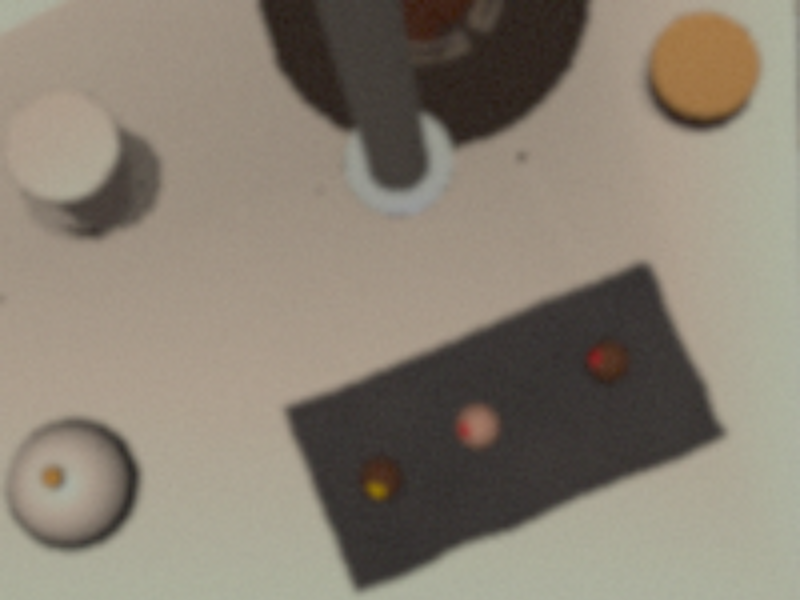

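View pics/scrop.png

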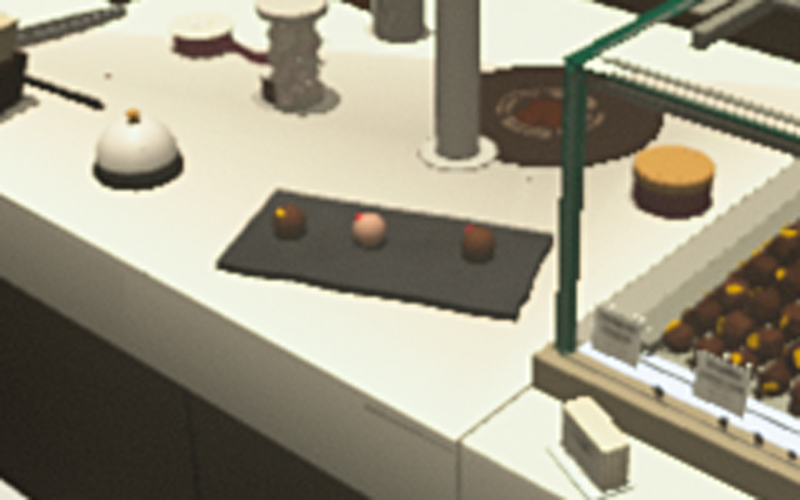

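```bash
cat >> h.py <<'E'
from scipy.optimize import least_squares
def fit(d,box,thr=113,z=.0085,p0=None,free=False):
    g=cv2.cvtColor(d["pixels"],cv2.COLOR_RGB2GRAY);x0,y0,x1,y1=box
    sc=4
    up=cv2.resize(g[y0:y1,x0:x1],None,fx=sc,fy=sc,interpolation=cv2.INTER_CUBIC)
    m=(up<thr).astype(np.uint8)
    n,l,s,_=cv2.connectedComponentsWithStats(m);k=1+np.argmax(s[1:,4]);m=(l==k).astype(np.uint8)
    c=max(cv2.findContours(m,cv2.RETR_EXTERNAL,cv2.CHAIN_APPROX_NONE)[0],key=cv2.contourArea)[:,0].astype(float)
    c=(c+.5)/sc-.5+np.array([x0,y0])
    w=toworld(d,c,z)[:,:2]
    def res(p):
        cs,sn=np.cos(p[2]),np.sin(p[2]);q=(w-p[:2])@np.array([[cs,-sn],[sn,cs]])
        a,b=(p[3],p[4]) if free else (.0635,.126)
        e=np.abs(q)-[a,b]
        return np.maximum(e[:,0],e[:,1])*1000
    if p0 is None:p0=[*w.mean(0),.3]
    if free:p0=[*p0[:3],.0635,.126]
    r=least_squares(res,p0,loss="soft_l1",f_scale=2)
    return r.x,np.abs(r.fun).mean() if False else np.sqrt((res(r.x)**2).mean()),w
def corners(p):
    return [np.array(p[:2])+R.from_euler("z",p[2]).as_matrix()[:2,:2]@np.array(v) for v in[(-.0635,.126),(-.0635,-.126),(.0635,-.126),(.0635,.126)]]
E
python3 - <<'E'
from h import *
d=pickle.load(open("top0.pkl","rb"))
for fr in(0,1):
    p,e,w=fit(d,(240,180,385,275),free=fr);print(p.round(4),e);print(np.array(corners(p)).round(4).tolist())
s=pickle.load(open("scene0.pkl","rb"));print(s["pixels"][230,270],s["pixels"][235,235])
for fr in(0,1):
    p,e,w=fit(s,(240,195,352,248),thr=95,free=fr);print(p.round(4),e);print(np.array(corners(p)).round(4).tolist())
print(toworld(s,[(295,200)],0))
# edge in scene view
print(toworld(s,[(318,282),(180,208)],0))
print(toworld(d,[(250,283.2)],0))
# truffles top and scene (top 25mm)
print(toworld(s,[(267,213),(291,216),(323,219)],.0085+.011), toworld(s,[(219,186)],.06),toworld(s,[(316,198)],0))
E
```

```text
[0.5101 0.0343 0.4011] 2.605761824183142
[[0.4024, 0.1255], [0.5008, -0.1065], [0.6177, -0.0569], [0.5193, 0.1751]]
[0.51   0.0345 0.4008 0.061  0.1236] 0.7390925144954563
[[0.4024, 0.1258], [0.5007, -0.1063], [0.6177, -0.0567], [0.5193, 0.1753]]
[85 82 72] [242 245 230]
[0.5055 0.028  0.4003] 1.943183497897136
[[0.3979, 0.1193], [0.4961, -0.1128], [0.6131, -0.0633], [0.5149, 0.1687]]
[0.5056 0.0278 0.4003 0.0624 0.1229] 0.9282534570336244
[[0.398, 0.1191], [0.4962, -0.113], [0.6132, -0.0635], [0.515, 0.1686]]
[[0.61878795 0.13443593 0.        ]]
[[ 0.37083671 -0.16323107  0.        ]
 [ 0.36779     0.35874508  0.        ]]
[[0.36805688 0.19566561 0.        ]]
[[ 0.48840907  0.11898725  0.0195    ]
 [ 0.5192432   0.05716329  0.0195    ]
 [ 0.56319665 -0.01971627  0.0195    ]] [[0.46011624 0.28477508 0.06      ]] [[0.66884178 0.09422523 0.        ]]
```

Run:
```python
from h import *
d=pickle.load(open("top0.pkl","rb"));s=pickle.load(open("scene0.pkl","rb"))
im=d["pixels"][:,:,::-1];a=im[222:262,187:227];b=s["pixels"][:,:,::-1][175:215,200:240]
c=im[140:180,269:309];e=s["pixels"][:,:,::-1][180:220,297:337]
cv2.imwrite("pics/bells.png",cv2.resize(np.vstack([np.hstack([a,b]),np.hstack([c,e])]),(600,600),interpolation=cv2.INTER_NEAREST))
# orange-ish button centroid
for n,D,(x0,y0,x1,y1) in(("top",d,(187,222,227,262)),("scene",s,(205,178,235,195))):
    g=D["pixels"][y0:y1,x0:x1].astype(int);wt=np.clip(g[:,:,0]-g[:,:,2]-45,0,None)
    ys,xs=np.mgrid[y0:y1,x0:x1];c=((xs*wt).sum()/wt.sum(),(ys*wt).sum()/wt.sum());print(n,c,wt.max(),toworld(D,[c],.06),toworld(D,[c],.056))
```

```text
top (np.float64(202.4990723562152), np.float64(238.8126159554731)) 61 [[0.47207786 0.30203098 0.06      ]] [[0.47240935 0.30307028 0.056     ]]
scene (np.float64(219.1993720565149), np.float64(183.4348508634223)) 94 [[0.47104952 0.29741802 0.06      ]] [[0.47586611 0.30406388 0.056     ]]
```

View pics/bells.png

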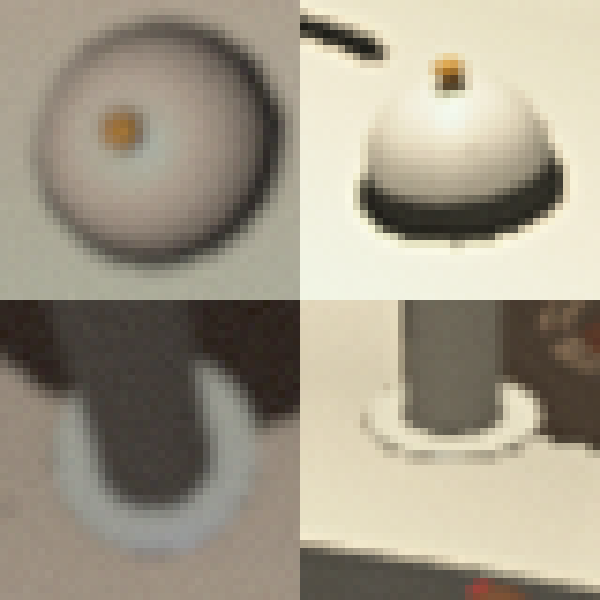

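```bash
cat >> h.py <<'E'
def T(pos,rot):
    M=np.eye(4);M[:3,:3]=rot;M[:3,3]=pos;return M
def toolR(yaw):  # tool x = world +y turned by yaw, z down
    return R.from_euler("z",yaw).as_matrix()@np.array([[0,1,0],[1,0,0],[0,0,-1.]])
from scipy.linalg import logm,expm
def screw(A,B,N):
    L=np.real(logm(np.linalg.inv(A)@B))/N
    v=L[:3,3]/.025;w=np.array([L[2,1],L[0,2],L[1,0]])/.1
    path=[(A@expm(L*k))[:3,3].round(3).tolist() for k in np.linspace(0,N,7)]
    return np.r_[v,w].round(3),path
def cur(ctrl):
    o=ctrl.get_obs();return T(o["tool_pos"],R.from_rotvec(o["tool_rot"]).as_matrix()),o
E
python3 - <<'E'
from h import *
from station import ctrl
A,o=cur(ctrl)
print(screw(A,T([.594,.0675,.16],toolR(.40)),36))
E
```

```text
(array([-0.62 ,  0.432,  0.079, -0.   ,  0.   , -0.196]), [[0.189, 0.595, 0.23], [0.228, 0.489, 0.219], [0.281, 0.389, 0.207], [0.344, 0.295, 0.195], [0.418, 0.21, 0.184], [0.502, 0.133, 0.172], [0.594, 0.067, 0.16]])
```

step_arm:
  increments: "-0.3 0.2 0.04 0 0 -0.1;-0.62 0.43 0.08 0 0 -0.2;-0.62 0.43 0.08 0 0 -0.2;-0.62 0.43 0.08 0 0 -0.2;-0.62 0.43 0.08 0 0 -0.2;-0.62 0.43 0.08 0 0 -0.2;-0.62 0.43 0.08 0 0 -0.2;-0.62 0.43 0.08 0 0 -0.2;-0.62 0.43 0.08 0 0 -0.2;-0.62 0.43 0.08 0 0 -0.2;-0.62 0.43 0.08 0 0 -0.2;-0.62 0.43 0.08 0 0 -0.2"
  fingers: 1

```text
t: 1.15
tool_pos: [0.2738, 0.3957, 0.2079]
tool_rot: [2.303, 2.136, -0.001]
contact_force: [-0.3, 0.1, -0.0]
opening: 0.0853
```

step_arm:
  increments: "-0.62 0.43 0.08 0 0 -0.2;-0.62 0.43 0.08 0 0 -0.2;-0.62 0.43 0.08 0 0 -0.2;-0.62 0.43 0.08 0 0 -0.2;-0.62 0.43 0.08 0 0 -0.2;-0.62 0.43 0.08 0 0 -0.2;-0.62 0.43 0.08 0 0 -0.2;-0.62 0.43 0.08 0 0 -0.2;-0.62 0.43 0.08 0 0 -0.2;-0.62 0.43 0.08 0 0 -0.2;-0.62 0.43 0.08 0 0 -0.2;-0.3 0.2 0.04 0 0 -0.1"

```text
t: 2.15
tool_pos: [0.4022, 0.2212, 0.1848]
tool_rot: [2.045, 2.384, -0.001]
contact_force: [0.6, -0.2, 0.2]
opening: 0.0851
```

Run:
```python
from h import *
from station import ctrl
A,o=cur(ctrl);print(o["t"],o["q"].round(2),o["contact_force"])
print(screw(A,T([.594,.0675,.12],toolR(.40)),14))
d=ctrl.get_image("wrist");cv2.imwrite("pics/w1.png",d["pixels"][:,:,::-1])
```

```text
2.15 [ 0.34 -0.33  2.04 -0.    1.44 -1.38] [ 0.57997083 -0.20259346  0.18270782]
(array([-0.573,  0.408,  0.185, -0.   ,  0.001, -0.177]), [[0.402, 0.221, 0.185], [0.431, 0.192, 0.174], [0.462, 0.165, 0.163], [0.493, 0.138, 0.152], [0.526, 0.113, 0.142], [0.559, 0.09, 0.131], [0.594, 0.067, 0.12]])
```

View pics/w1.png

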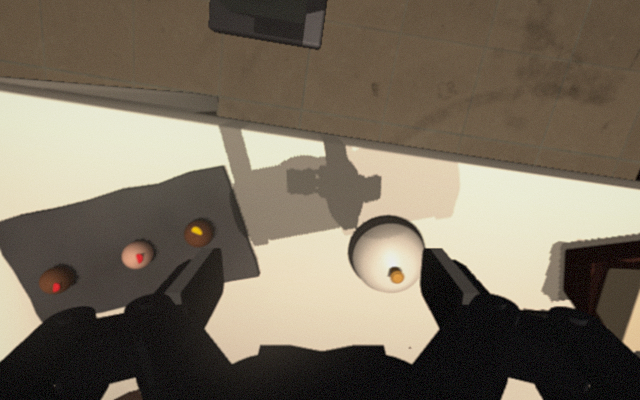

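The wrist view shows the slate on the left with corners at about (0,218), (224,168), (258,275) and (45,318). The bell button is at (397,275). I'll continue to the waypoint behind the slate.

step_arm:
  increments: "-0.57 0.41 0.15 0 0 -0.18;-0.57 0.41 0.15 0 0 -0.18;-0.57 0.41 0.15 0 0 -0.18;-0.57 0.41 0.15 0 0 -0.18;-0.57 0.41 0.15 0 0 -0.18;-0.57 0.41 0.15 0 0 -0.18;-0.57 0.41 0.15 0 0 -0.18;-0.57 0.41 0.15 0 0 -0.18;-0.57 0.41 0.15 0 0 -0.18;-0.57 0.41 0.15 0 0 -0.18;-0.57 0.41 0.15 0 0 -0.18;-0.57 0.41 0.15 0 0 -0.18"

```text
t: 3.2
tool_pos: [0.5631, 0.0881, 0.1399]
tool_rot: [-1.774, -2.592, 0.0]
contact_force: [1.1, 0.8, -0.8]
opening: 0.0854
```

step_arm:
  increments: "-0.5 0.4 0.15 0 0 -0.18;-0.3 0.3 0.1 0 0 -0.1;0 0 0 0 0 0"

```text
t: 3.45
tool_pos: [0.5873, 0.0757, 0.1334]
tool_rot: [-1.74, -2.615, 0.001]
contact_force: [-0.3, 0.8, 0.3]
opening: 0.0856
```

Run:
```python
from h import *
from station import ctrl
A,o=cur(ctrl);print(o["t"],o["q"].round(2),o["tool_pos"],R.from_rotvec(o["tool_rot"]).as_matrix()[:,0])
for n in("wrist","scene","top"):
    d=ctrl.get_image(n);cv2.imwrite(f"pics/{n}2.png",d["pixels"][:,:,::-1]);pickle.dump(d,open(f"{n}2.pkl","wb"))
```

```text
3.45 [ 0.    0.06  1.78 -0.    1.31 -1.96] [0.58728351 0.0756741  0.13338831] [-3.85961835e-01  9.22514724e-01  2.14923019e-04]
```

View pics/wrist2.png

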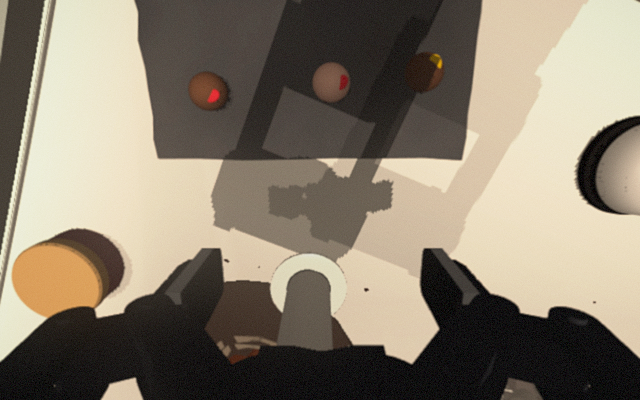

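View pics/scene2.png

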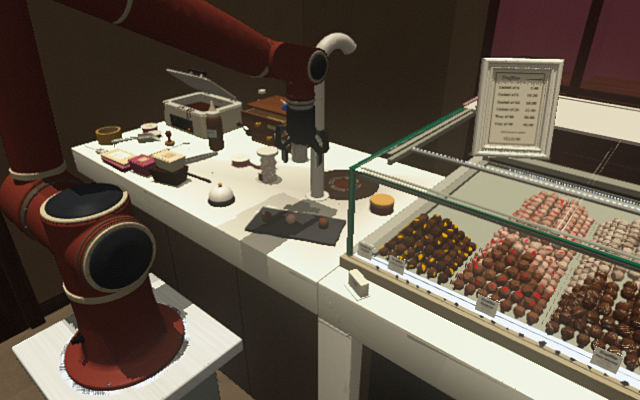

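View pics/top2.png

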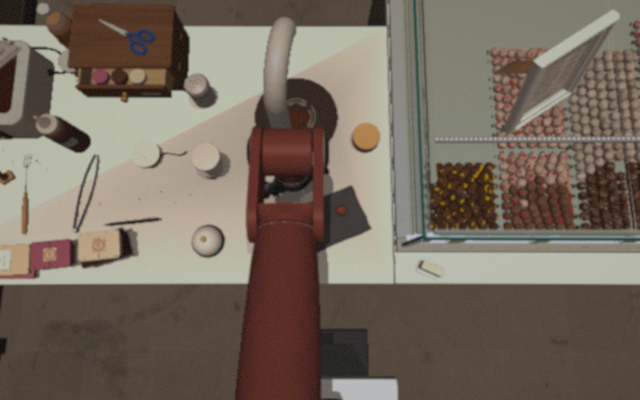

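Run:
```python
from h import *
d=pickle.load(open("wrist2.pkl","rb"))
print(d["eye"])
def P(n,px,z): print(n,toworld(d,px,z)[:,:2].round(4).tolist())
P("far edge R,L",[(158,158),(462,160)],.0085)
P("flange c",[(309,288)],.004)
P("flange L/R/top",[(271,286),(347,284),(308,253)],.004)
P("pipe base LR,near",[(287,285),(331,285),(309,269)],.004)
P("tin top",[(57,280)],.036)
P("truf",[(208,91),(331,82),(426,71)],.0085+.012)
print(topix(d,[[.680,.103,0],[.587,.0757,.133]]))
```

```text
[0.52463495 0.05029831 0.2753118 ]
far edge R,L [[0.6155, -0.0548], [0.522, 0.1726]]
flange c [[0.6808, 0.1032]]
flange L/R/top [[0.6924, 0.0702], [0.6635, 0.1339], [0.6486, 0.0891]]
pipe base LR,near [[0.6857, 0.0834], [0.6701, 0.1207], [0.6629, 0.0959]]
tin top [[0.7324, -0.0913]]
truf [[0.5492, -0.0295], [0.5086, 0.0511], [0.4754, 0.1113]]
[[309.25641028 284.88659701]
 [320.06763241 252.01316178]]
```

step_arm:
  increments: "-0.1 0.06 0.2 0 0 0;-0.1 0.06 0.5 0 0 0;-0.1 0.05 0.6 0 0 0;-0.04 0 0.6 0 0 0;0 0 0.6 0 0 0;0 0 0.6 0 0 0;0 0 0.6 0 0 0;0 0 0.6 0 0 0;0 0 0.5 0 0 0;0 0 0.4 0 0 0;0 0 0.2 0 0 0;0 0 0 0 0 0"

```text
t: 4.6
tool_pos: [0.5928, 0.0702, -0.0026]
tool_rot: [-1.738, -2.614, 0.002]
contact_force: [-0.0, -0.5, 0.2]
opening: 0.0852
```

step_arm:
  increments: "0 0 0.1 0 0 0;0 0 0.1 0 0 0;0 0 0 0 0 0"

```text
t: 4.85
tool_pos: [0.5943, 0.0701, -0.0056]
tool_rot: [1.739, 2.615, 0.001]
contact_force: [0.2, 0.1, 0.4]
opening: 0.0852
```

Run:
```python
from h import *
from station import ctrl
A,o=cur(ctrl);print(o["t"],o["tool_pos"],o["tool_rot"])
for n in("wrist","scene"):
    d=ctrl.get_image(n);cv2.imwrite(f"pics/{n}3.png",d["pixels"][:,:,::-1]);pickle.dump(d,open(f"{n}3.pkl","wb"))
cv2.imwrite("pics/scene3c.png",cv2.resize(d["pixels"][130:260,200:400,::-1],(800,520)))
```

```text
4.85 [ 0.59434244  0.07009796 -0.00557194] [1.73907522e+00 2.61548055e+00 6.82159177e-04]
```

View pics/wrist3.png

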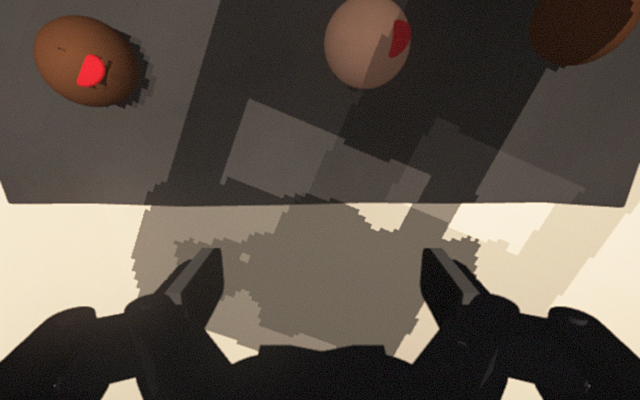

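View pics/scene3c.png

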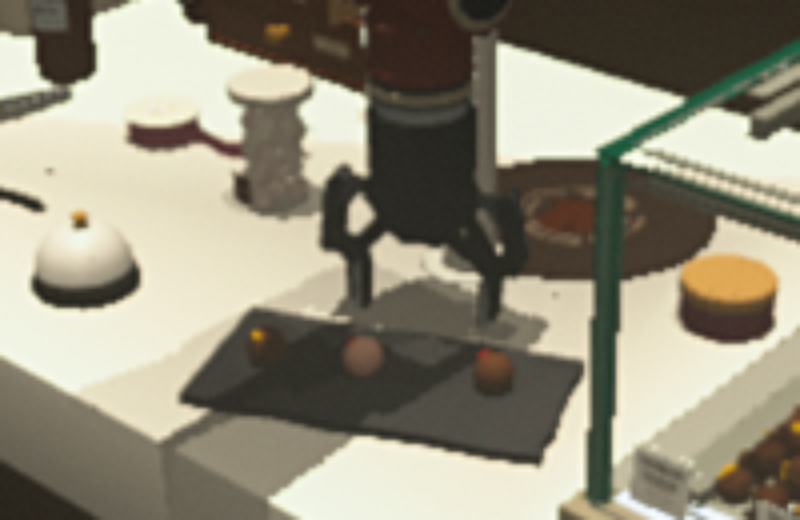

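step_arm:
  increments: "0 0 0.08 0 0 0;0 0 0.07 0 0 0;0 -0.1 0 0 0 0;0 -0.16 0 0 0 0;0 -0.16 0 0 0 0;0 -0.08 0 0 0 0;0 -0.05 0 0 0 0;0 -0.05 0 0 0 0;0 0 0 0 0 0"

```text
t: 5.7
tool_pos: [0.5801, 0.0642, -0.0096]
tool_rot: [1.739, 2.616, 0.0]
contact_force: [0.0, 0.0, 0.2]
opening: 0.0854
```

step_arm:
  increments: "0 -0.06 0 0 0 0;0 -0.06 0 0 0 0;0 -0.06 0 0 0 0;0 0 0 0 0 0"

```text
t: 6.03
tool_pos: [0.5762, 0.0626, -0.0094]
tool_rot: [1.739, 2.616, 0.001]
contact_force: [1.5, 0.5, -0.1]
opening: 0.0855
```

step_arm:
  increments: "-0.006 -0.022 0 0 0 0.02;-0.012 -0.045 0 0 0 0.04;-0.018 -0.067 0 0 0 0.06;-0.023 -0.089 0 0 0 0.08;-0.023 -0.089 0 0 0 0.08;-0.023 -0.089 0 0 0 0.08;-0.023 -0.089 0 0 0 0.08;-0.023 -0.089 0 0 0 0.08;-0.023 -0.089 0 0 0 0.08;-0.018 -0.067 0 0 0 0.06;-0.012 -0.045 0 0 0 0.04;0 0 0 0 0 0"

```text
t: 7.03
tool_pos: [0.5594, 0.0506, -0.0096]
tool_rot: [1.83, 2.553, -0.0]
contact_force: [1.5, 0.1, 1.6]
opening: 0.0853
```

Run:
```python
from h import *
from station import ctrl
A,o=cur(ctrl);print(o["t"],o["tool_pos"],A[:3,0].round(4),o["contact_force"],o["wrist_torque"])
d=ctrl.get_image("wrist");cv2.imwrite(f"pics/wrist4.png",d["pixels"][:,:,::-1])
```

```text
7.0333 [ 0.5594476   0.05060878 -0.00958034] [-3.210e-01  9.471e-01 -2.000e-04] [1.5277015  0.09420908 1.59083328] [ 0.0429724  -0.27808584  0.02923879]
```

View pics/wrist4.png

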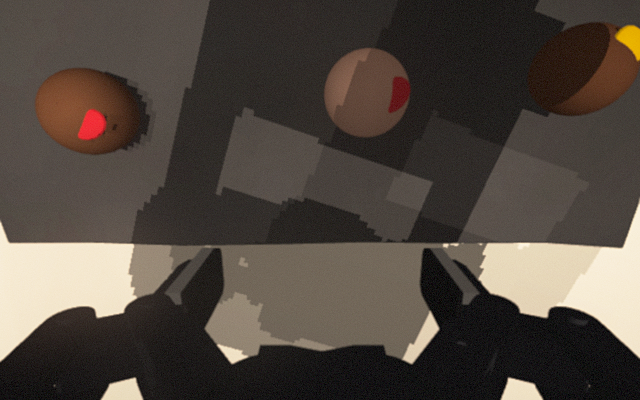

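The slate is flush with both fingers: its far side runs from (8,242) to (620,246), and the truffles are still standing. I'll keep pushing.

step_arm:
  increments: "-0.012 -0.045 0 0 0 0.04;-0.018 -0.067 0 0 0 0.06;-0.023 -0.089 0 0 0 0.08;-0.023 -0.089 0 0 0 0.08;-0.023 -0.089 0 0 0 0.08;-0.023 -0.089 0 0 0 0.08;-0.023 -0.089 0 0 0 0.08;-0.023 -0.089 0 0 0 0.08;-0.023 -0.089 0 0 0 0.08;-0.023 -0.089 0 0 0 0.08;-0.023 -0.089 0 0 0 0.08;-0.023 -0.089 0 0 0 0.08"

```text
t: 8.08
tool_pos: [0.5372, 0.0374, -0.0097]
tool_rot: [1.944, 2.468, 0.0]
contact_force: [3.3, 1.3, 1.9]
opening: 0.0853
```

step_arm:
  increments: "-0.023 -0.089 0 0 0 0.08;-0.023 -0.089 0 0 0 0.08;-0.023 -0.089 0 0 0 0.08;-0.023 -0.089 0 0 0 0.08;-0.023 -0.089 0 0 0 0.08;-0.023 -0.089 0 0 0 0.08;-0.023 -0.089 0 0 0 0.08;-0.023 -0.089 0 0 0 0.08;-0.023 -0.089 0 0 0 0.08;-0.018 -0.067 0 0 0 0.06;-0.012 -0.045 0 0 0 0.04;0 0 0 0 0 0"

```text
t: 9.08
tool_pos: [0.5158, 0.0271, -0.0098]
tool_rot: [-2.043, -2.386, 0.001]
contact_force: [1.5, 0.5, 1.6]
opening: 0.0855
```

Run:
```python
from h import *
from station import ctrl
A,o=cur(ctrl);print(o["t"],o["tool_pos"],A[:3,0].round(4),o["contact_force"],o["wrist_torque"])
for n in("wrist","scene","top"):
    d=ctrl.get_image(n);cv2.imwrite(f"pics/{n}5.png",d["pixels"][:,:,::-1]);pickle.dump(d,open(f"{n}5.pkl","wb"))
```

```text
9.0833 [ 0.51582956  0.02706017 -0.00976203] [-0.1542  0.988  -0.    ] [1.54459232 0.45161768 1.58434344] [-0.05411206 -0.34293801  0.01034297]
```

View pics/wrist5.png

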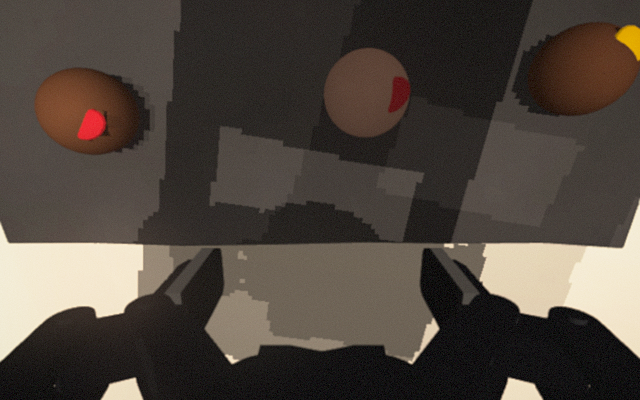

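View pics/scene5.png

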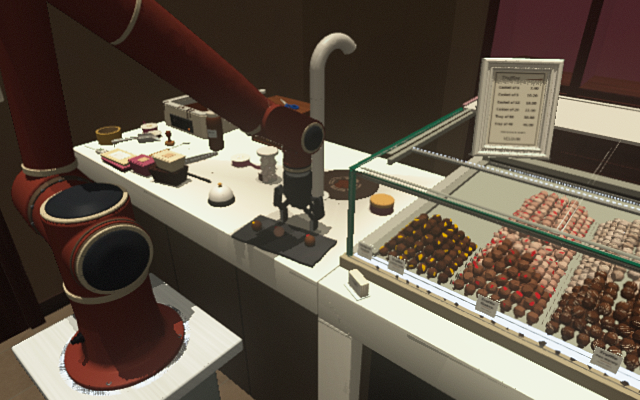

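View pics/top5.png

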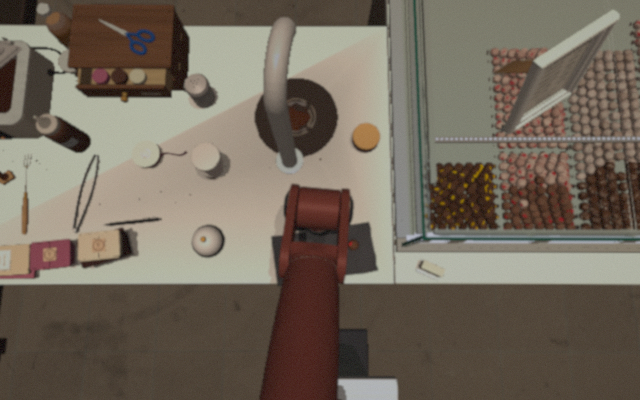

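step_arm:
  increments: "-0.012 -0.045 0 0 0 0.04;-0.018 -0.067 0 0 0 0.06;-0.023 -0.089 0 0 0 0.08;-0.023 -0.089 0 0 0 0.08;-0.023 -0.089 0 0 0 0.08;-0.023 -0.089 0 0 0 0.08;-0.023 -0.089 0 0 0 0.08;-0.023 -0.089 0 0 0 0.08;-0.023 -0.089 0 0 0 0.08;-0.023 -0.089 0 0 0 0.08;-0.023 -0.089 0 0 0 0.08;-0.023 -0.089 0 0 0 0.08"

```text
t: 10.23
tool_pos: [0.4917, 0.0178, -0.0098]
tool_rot: [-2.149, -2.292, 0.0]
contact_force: [2.0, -0.3, -0.1]
opening: 0.0859
```

step_arm:
  increments: "-0.023 -0.089 0 0 0 0.08;-0.023 -0.089 0 0 0 0.08;-0.023 -0.089 0 0 0 0.08;-0.023 -0.089 0 0 0 0.08;-0.018 -0.067 0 0 0 0.06;-0.012 -0.045 0 0 0 0.04;0 0 0 0 0 0"

```text
t: 10.82
tool_pos: [0.48, 0.0142, -0.0098]
tool_rot: [-2.196, -2.246, 0.001]
contact_force: [0.9, 0.0, -1.0]
opening: 0.0854
```

Run:
```python
from h import *
from station import ctrl
A,o=cur(ctrl);print(o["t"],o["tool_pos"],A[:3,0].round(4),o["contact_force"],o["wrist_torque"])
for n in("wrist","scene"):
    d=ctrl.get_image(n);cv2.imwrite(f"pics/{n}6.png",d["pixels"][:,:,::-1]);pickle.dump(d,open(f"{n}6.pkl","wb"))
cv2.imwrite("pics/scene6c.png",cv2.resize(d["pixels"][170:300,200:400,::-1],(800,520)))
```

```text
10.8167 [ 0.48003998  0.0142382  -0.0097942 ] [-0.0228  0.9997  0.    ] [ 0.87788851  0.01106306 -1.04276775] [-0.07362841 -0.04996056  0.01295168]
```

View pics/scene6c.png

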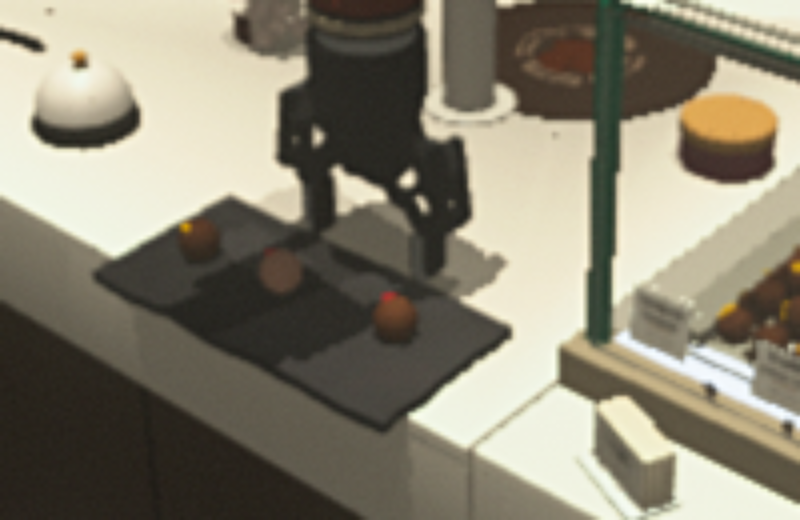

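step_arm:
  increments: "0 0.1 0 0 0 0;0 0.2 0 0 0 0;0 0.2 0 0 0 0;0 0 -0.3 0 0 0;0 0 -0.7 0 0 0;0 0 -0.8 0 0 0;0 0 -0.8 0 0 0;0 0 -0.8 0 0 0;0 0 -0.8 0 0 0;0 0 -0.8 0 0 0;0 0 -0.8 0 0 0;0 0 -0.8 0 0 0"

```text
t: 11.92
tool_pos: [0.493, 0.0146, 0.1569]
tool_rot: [2.195, 2.247, 0.0]
contact_force: [-0.3, -0.5, -0.8]
opening: 0.0853
```

step_arm:
  increments: "0 0 -0.8 0 0 0;0 0 -0.5 0 0 0;0 0 0 0 0 0"

```text
t: 12.17
tool_pos: [0.4951, 0.0144, 0.1919]
tool_rot: [2.192, 2.243, 0.006]
contact_force: [0.2, -0.0, 0.8]
opening: 0.0855
```

Run:
```python
from h import *
from station import ctrl
A,o=cur(ctrl);print(o["t"],o["tool_pos"],A[:3,0].round(4),o["contact_force"])
d=ctrl.get_image("wrist");cv2.imwrite(f"pics/wrist7.png",d["pixels"][:,:,::-1]);pickle.dump(d,open(f"wrist7.pkl","wb"));print(d["eye"])
```

```text
12.1667 [0.49506823 0.01436497 0.19187907] [-0.0233  0.9997 -0.001 ] [ 0.20008745 -0.02326311  0.75221983]
[0.42608274 0.01392843 0.33328307]
```

View pics/wrist7.png

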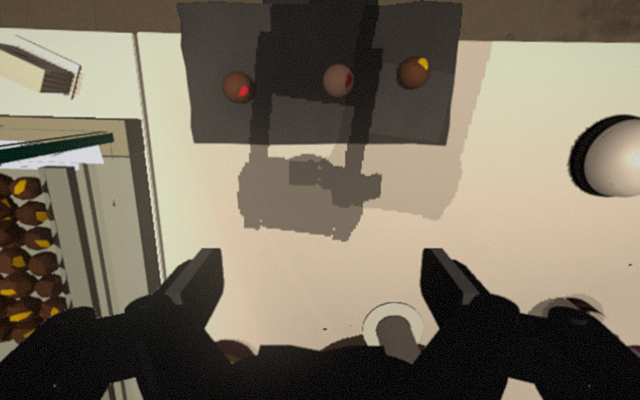

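step_arm:
  increments: "0 -0.4 0 0 0 0;0 -0.8 0 0 0 0;0 -0.8 0 0 0 0;0 -0.5 0 0 0 0;0 0 0 0 0 0;0 0 0 0 0 0"

```text
t: 12.72
tool_pos: [0.4298, 0.0132, 0.1864]
tool_rot: [-2.195, -2.246, 0.001]
contact_force: [-0.1, 0.0, -0.3]
opening: 0.0858
```

Run:
```python
from h import *
from station import ctrl
A,o=cur(ctrl);print(o["t"],o["tool_pos"],o["dq"].round(3))
d=ctrl.get_image("wrist");cv2.imwrite(f"pics/wrist8.png",d["pixels"][:,:,::-1]);pickle.dump(d,open(f"wrist8.pkl","wb"));print(d["eye"])
d=ctrl.get_image("scene");cv2.imwrite(f"pics/scene8.png",d["pixels"][:,:,::-1]);pickle.dump(d,open(f"scene8.pkl","wb"))
```

```text
12.7167 [0.4298179  0.01322002 0.18639177] [ 0.     0.023 -0.034  0.    -0.005 -0.001]
[0.36201143 0.01262876 0.32835899]
```

View pics/wrist8.png

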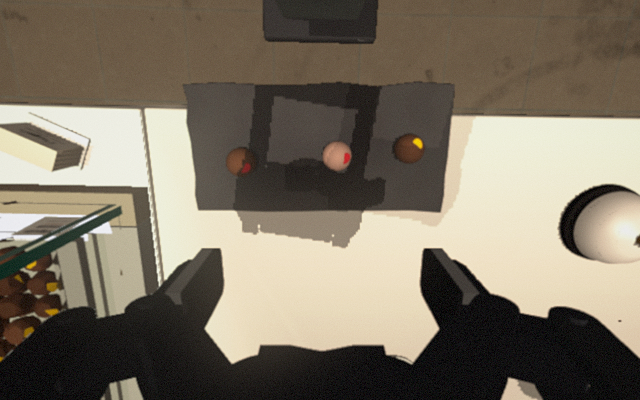

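View pics/scene8.png

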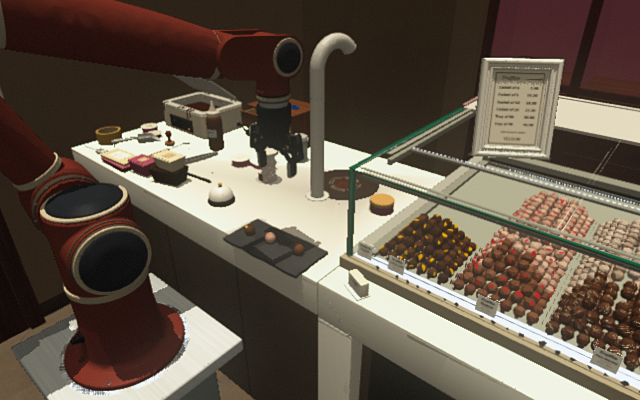

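Run:
```python
from h import *
d=pickle.load(open("wrist8.pkl","rb"));im=d["pixels"][:,:,::-1]
cv2.imwrite("pics/w8a.png",cv2.resize(im[70:130,170:330],(800,300),interpolation=cv2.INTER_NEAREST))
cv2.imwrite("pics/w8b.png",cv2.resize(im[70:130,320:480],(800,300),interpolation=cv2.INTER_NEAREST))
g=d["pixels"].astype(int).sum(2)
for c in(120,160,175,470,500,540): print(c,g[98:124,c])
for c in range(200,450,25): print(c,g[76:94,c], )
for c in range(205,440,25): print(c,g[202:216,c])
```

```text
120 [302 275 282 293 297 290 271 235 287 328 488 681 710 701 704 698 705 702
 699 700 702 700 702 699 700 704]
160 [289 278 287 275 301 294 300 336 332 342 509 657 694 688 691 691 691 693
 695 686 700 695 692 688 689 693]
175 [287 284 279 280 283 302 312 336 349 327 421 602 686 694 690 686 697 690
 691 691 693 692 694 693 688 695]
470 [279 271 296 288 299 287 281 282 280 282 259 267 270 283 267 233 269 354
 525 617 629 638 630 634 632 627]
500 [259 285 275 280 267 283 292 288 285 279 290 267 281 290 270 277 259 318
 510 658 691 697 699 697 693 693]
540 [277 283 281 269 276 269 276 278 283 279 271 264 269 276 269 279 269 249
 339 566 684 703 694 694 697 694]
200 [274 286 267 281 284 280 277 210 225 226 234 242 240 231 231 222 231 224]
225 [282 280 265 276 278 258 211 210 212 224 232 221 227 214 217 226 218 232]
250 [260 277 275 265 273 273 259 201 173 196 222 205 226 201 220 212 216 219]
275 [272 267 270 260 272 258 280 263 195 127 114 127 132 127 138 116 107 117]
300 [242 244 248 255 248 264 265 262 208 120 113 127 126 117 138 126 117 127]
325 [272 267 261 265 278 269 223 125 133 124
[... 265 characters left out ...]
0]
425 [267 268 274 268 269 268 218 204 197 198 190 201 223 210 205 196 203 199]
205 [257 264 255 270 255 263 252 311 495 669 691 680 675 668]
230 [244 245 235 258 257 245 238 304 496 667 682 661 667 667]
255 [174 182 169 171 158 175 166 172 202 303 387 406 399 401]
280 [175 161 164 162 151 163 152 158 168 279 394 409 395 381]
305 [151 146 153 166 156 154 172 144 208 306 390 397 387 400]
330 [126 143 126 133 137 140 143 153 268 379 399 389 393 392]
355 [131 122 134 154 127 124 129 157 253 377 392 394 394 395]
380 [138 144 198 225 220 213 195 223 361 560 600 607 633 668]
405 [202 205 201 213 204 200 195 255 404 587 620 593 606 606]
430 [193 203 204 211 194 208 202 202 204 329 517 607 612 602]
```

View pics/w8a.png

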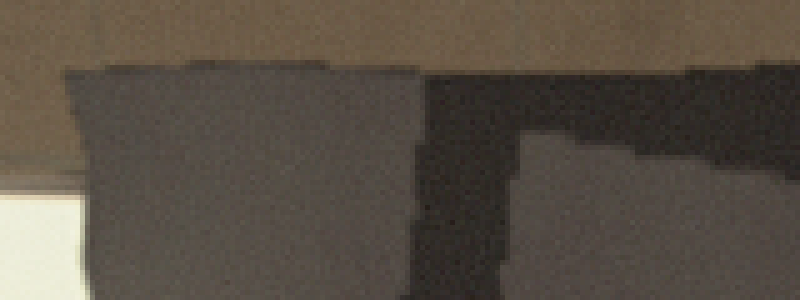

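View pics/w8b.png

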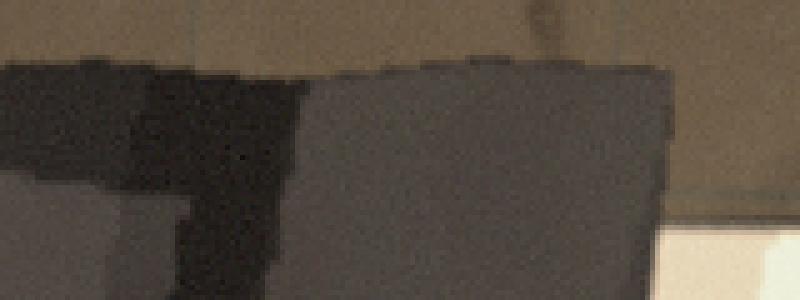

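```bash
cat >> h.py <<'E'
def cross(v,lo,hi):
    """first subpixel index where v rises past midpoint of lo,hi"""
    m=(lo+hi)/2
    for i in range(len(v)-1):
        if (v[i]-m)*(v[i+1]-m)<=0 and v[i]!=v[i+1]: return i+(m-v[i])/(v[i+1]-v[i])
    return np.nan
def edges(d,cols,nr,fr,rows,lc,rc,ecols,er):
    """near rows range nr, far rows range fr, side rows; ecols for counter edge rows er"""
    g=cv2.GaussianBlur(d["pixels"],(3,3),0).astype(float).sum(2);o={}
    def seg(v,n=5): return cross(v,np.median(v[:n]),np.median(v[-n:]))
    o["near"]=[(c,nr[0]+seg(g[nr[0]:nr[1],c])) for c in cols]
    o["far"]=[(c,fr[0]+seg(g[fr[0]:fr[1],c])) for c in cols]
    o["right"]=[(rc[0]+seg(g[r,rc[0]:rc[1]]),r) for r in rows]
    o["left"]=[(lc[0]+seg(g[r,lc[0]:lc[1]]),r) for r in rows]
    o["edge"]=[(c,er[0]+seg(g[er[0]:er[1],c])) for c in ecols]
    return {k:np.array([p for p in v if not np.isnan(p).any()]) for k,v in o.items()}
def rectfit(d,o):
    W={k:toworld(d,v,0 if k=="edge" else .0085)[:,:2] for k,v in o.items()}
    sg={"near":(0,-1),"far":(0,1),"left":(1,1),"right":(1,-1)}
    def res(p):
        M=R.from_euler("z",p[2]).as_matrix()[:2,:2]
        return np.concatenate([((W[k]-p[:2])@M)[:,a]*1000*s-1000*p[3+a] for k,(a,s) in sg.items()])
    r=least_squares(res,[.405,.01,0,.063,.126],loss="soft_l1",f_scale=2)
    p=r.x;e=W["edge"];ef=np.polyfit(e[:,1],e[:,0],1)
    c=corners(p)
    oh=[np.polyval(ef,q[1])-q[0] for q in c[:2]]
    for k in("near","far"):
        f=np.polyfit(W[k][:,1],W[k][:,0],1);print(k,"line yaw",-np.arctan(f[0]).round(4),"mean x",W[k][:,0].mean().round(4),"std",np.std(W[k][:,0]-np.polyval(f,W[k][:,1])).round(4))
    print("pose",p.round(4),"edge",ef.round(4),"std",np.std(e[:,0]-np.polyval(ef,e[:,1])).round(4),"overhang L,R",np.round(oh,4))
    return p,W
E
python3 - <<'E'
from h import *
d=pickle.load(open("wrist8.pkl","rb"))
o=edges(d,range(194,446,4),(75,93),(202,217),range(125,200,4),(436,460),(180,210),list(range(152,180,3))+list(range(465,570,5)),(95,127))
for k,v in o.items(): print(k,len(v))
p,W=rectfit(d,o)
s=pickle.load(open("scene8.pkl","rb"));P=[[*c,.0085] for c in corners(p)];print(topix(s,P).round(1),topix(d,P).round(1))
E
```

```text
near 63
far 63
right 19
left 19
edge 31
near line yaw 0.0234 mean x 0.3443 std 0.0011
far line yaw 0.0201 mean x 0.4669 std 0.0011
pose [0.4056 0.0116 0.0223 0.0613 0.1236] edge [-2.000e-04  3.704e-01] std 0.0001 overhang L,R [0.0311 0.0255]
[[220.9 237.1]
 [294.5 276. ]
 [328.8 250.4]
 [256.4 217.2]] [[457.7  80.1]
 [180.8  79.8]
 [195.3 212.3]
 [443.5 212.5]]
```

The wrist view puts the overhang at about 31 mm on the left and 25.5 mm on the right, with 0.022 rad of yaw left. I'll shut the fingers and push once near the right end. That should turn the slate about a point on its left half.

step_arm:
  increments: "-0.2 0.2 0 0 0 0;-0.45 0.4 0 0 0 0;-0.5 0.45 0 0 0 0;-0.5 0.45 0 0 0 0;-0.5 0.45 0 0 0 0;-0.45 0.4 0 0 0 0;-0.3 0.25 0 0 0 0;-0.1 0.1 0 0 0 0;0 0 0 0 0 0"
  fingers: -1
  newtons: 20

```text
t: 13.57
tool_pos: [0.5003, -0.0609, 0.1875]
tool_rot: [-2.196, -2.246, 0.001]
contact_force: [-0.2, 0.8, -0.5]
opening: 0.0001
```

step_arm:
  increments: "0 0 0.3 0 0 0;0 0 0.7 0 0 0;0 0 0.7 0 0 0;0 0 0.7 0 0 0;0 0 0.7 0 0 0;0 0 0.7 0 0 0;0 0 0.7 0 0 0;0 0 0.7 0 0 0;0 0 0.6 0 0 0;0 0 0.4 0 0 0;0 0 0.2 0 0 0;0 0 0 0 0 0"

```text
t: 14.57
tool_pos: [0.4986, -0.0597, 0.0265]
tool_rot: [-2.193, -2.246, 0.002]
contact_force: [0.2, -0.2, 0.5]
opening: 0.0003
```

Run:
```python
from h import *
from station import ctrl
A,o=cur(ctrl);print(o["t"],o["tool_pos"],A[:3,0].round(4),o["contact_force"],o["opening"])
d=ctrl.get_image("wrist");cv2.imwrite(f"pics/wrist9.png",d["pixels"][:,:,::-1])
```

```text
14.5667 [ 0.49862189 -0.05967219  0.02650463] [-2.370e-02  9.997e-01  8.000e-04] [ 0.16948729 -0.17779389  0.51586266] 0.0002860031816238306
```

View pics/wrist9.png

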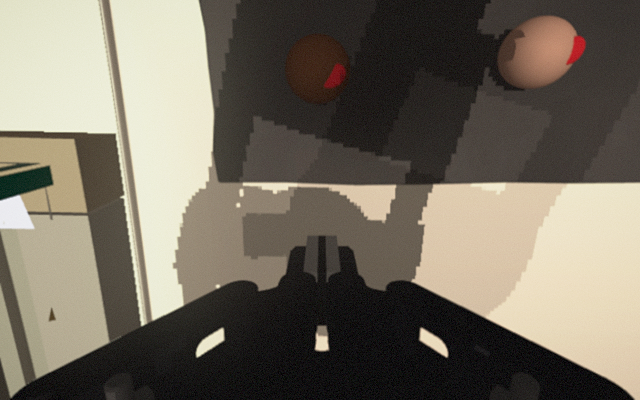

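step_arm:
  increments: "0 0 0.3 0 0 0;0 0 0.3 0 0 0;0 0 0.2 0 0 0;0 0 0.06 0 0 0;0 0 0 0 0 0;0 -0.1 0 0 0 0;0 -0.15 0 0 0 0;0 -0.15 0 0 0 0;0 -0.08 0 0 0 0;0 -0.04 0 0 0 0;0 0 0 0 0 0"

```text
t: 15.53
tool_pos: [0.4865, -0.0606, 0.0064]
tool_rot: [2.196, 2.247, 0.0]
contact_force: [1.2, 0.5, -0.5]
opening: 0.0001
```

step_arm:
  increments: "0 -0.04 0 0 0 0;0 -0.04 0 0 0 0;0 0 0 0 0 0"

```text
t: 15.78
tool_pos: [0.4847, -0.0606, 0.0063]
tool_rot: [-2.196, -2.247, 0.0]
contact_force: [-0.7, 0.1, -0.5]
opening: -0.0002
```

step_arm:
  increments: "0 0 0.1 0 0 0;0 0 0 0 0 0;0 -0.04 0 0 0 0;0 -0.04 0 0 0 0;0 0 0 0 0 0"

```text
t: 16.2
tool_pos: [0.4825, -0.0607, 0.0037]
tool_rot: [-2.195, -2.247, 0.0]
contact_force: [0.1, -0.8, -0.0]
opening: 0.0001
```

step_arm:
  increments: "0 -0.03 0 0 0 0;0 -0.03 0 0 0 0;0 0 0 0 0 0"

```text
t: 16.45
tool_pos: [0.4815, -0.0608, 0.0039]
tool_rot: [2.195, 2.247, 0.001]
contact_force: [0.5, -0.7, -0.0]
opening: 0.0002
```

Run:
```python
from h import *
from station import ctrl
A,o=cur(ctrl);print(o["t"],o["tool_pos"],A[:3,0].round(4),o["contact_force"],o["opening"])
d=ctrl.get_image("wrist");cv2.imwrite(f"pics/wrist10.png",d["pixels"][:,:,::-1])
d=ctrl.get_image("scene");cv2.imwrite("pics/scene10c.png",cv2.resize(d["pixels"][170:300,200:400,::-1],(800,520)))
```

```text
16.45 [ 0.48148209 -0.06079222  0.00393147] [-2.320e-02  9.997e-01 -2.000e-04] [ 0.50859356 -0.66719061 -0.00109973] 0.00022358651740784144
```

View pics/wrist10.png

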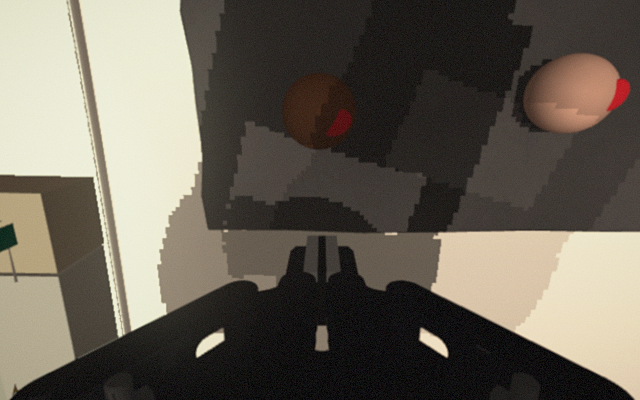

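View pics/scene10c.png

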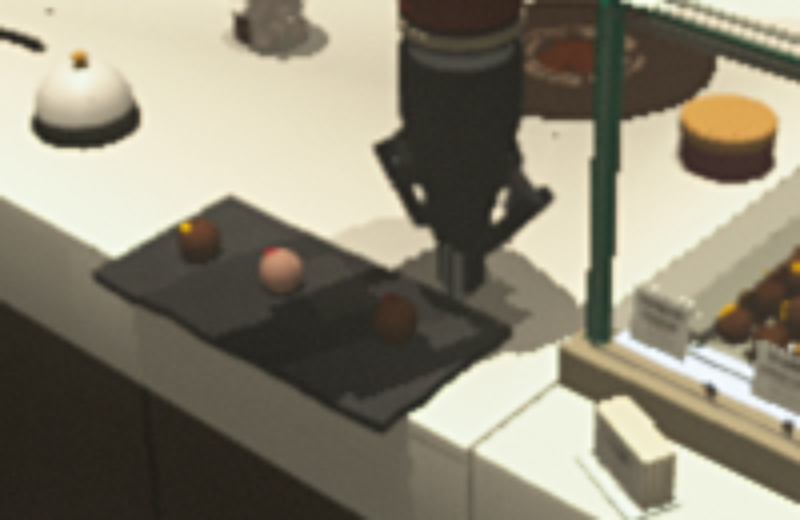

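step_arm:
  increments: "0 -0.04 0 0 0 0;0 -0.04 0 0 0 0;0 0 0 0 0 0"

```text
t: 16.8
tool_pos: [0.4794, -0.0609, 0.004]
tool_rot: [2.195, 2.247, 0.0]
contact_force: [1.0, -1.0, 0.1]
opening: -0.0003
```

step_arm:
  increments: "0 -0.03 0 0 0 0;0 -0.03 0 0 0 0;0 0 0 0 0 0"

```text
t: 17.05
tool_pos: [0.4779, -0.0609, 0.004]
tool_rot: [2.195, 2.247, 0.0]
contact_force: [1.4, -0.9, -0.0]
opening: -0.0
```

Run:
```python
from h import *
from station import ctrl
A,o=cur(ctrl);print(o["t"],o["tool_pos"],A[:3,0].round(4),o["contact_force"])
d=ctrl.get_image("wrist");im=d["pixels"][:,:,::-1];cv2.imwrite(f"pics/wrist11.png",im)
g=d["pixels"].astype(int).sum(2)
for c in(230,260,380,430,500,600): print(c,g[222:250,c])
```

```text
17.05 [ 0.47785729 -0.06090862  0.00395252] [-2.320e-02  9.997e-01 -2.000e-04] [ 1.3727603 -0.9254986 -0.0388443]
230 [140 130 149 147 133 144 212 288 300 285 281 292 278 283 287 281 280 281
 299 295 282 299 281 271 286 271 279 283]
260 [120 115 129 121 128 124 160 242 276 278 272 285 287 276 279 276 274 278
 269 277 275 274 275 273 269 276 279 273]
380 [191 192 186 186 177 178 193 182 188 163 109 166 253 272 270 281 287 273
 290 271 268 273 276 277 278 277 286 275]
430 [ 78 100  90 100  83  86  92  84  83  66  84 121 209 275 286 283 291 277
 280 287 273 280 286 270 293 281 280 278]
500 [172 181 174 180 170 165 184 186 170 158 141 245 502 600 601 606 601 600
 602 606 605 601 594 605 599 604 594 597]
600 [210 202 205 209 213 205 222 204 216 203 199 192 181 227 407 613 674 673
 670 669 665 664 667 668 658 667 663 664]
```

View pics/wrist11.png

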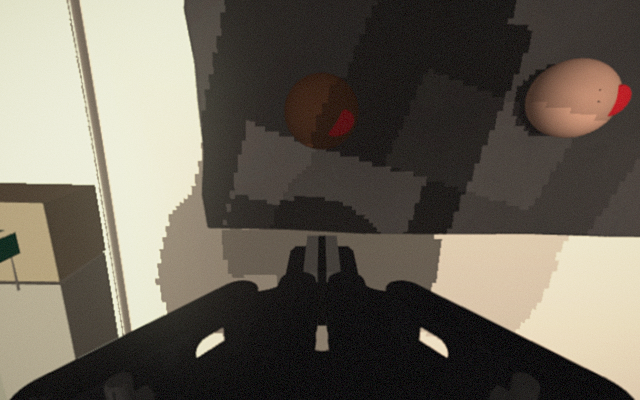

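step_arm:
  increments: "0 -0.02 0 0 0 0;0 -0.02 0 0 0 0;0 0 0 0 0 0;0 0.1 0 0 0 0;0 0.2 0 0 0 0;0 0.2 0 0 0 0;0 0 0 0 0 0"

```text
t: 17.68
tool_pos: [0.4901, -0.0605, 0.0039]
tool_rot: [-2.195, -2.247, -0.0]
contact_force: [0.1, -0.1, 0.4]
opening: 0.0001
```

step_arm:
  increments: "0 0 -0.4 0 0 0;0 0 -0.8 0 0 0;0 0 -0.8 0 0 0;0.1 -0.1 -0.8 0 0 0;0.3 -0.3 -0.8 0 0 0;0.5 -0.5 -0.8 0 0 0;0.5 -0.5 -0.8 0 0 0;0.5 -0.5 -0.8 0 0 0;0.5 -0.5 -0.8 0 0 0;0.4 -0.4 -0.4 0 0 0;0.2 -0.2 0 0 0 0;0 0 0 0 0 0"

```text
t: 18.68
tool_pos: [0.4122, 0.0134, 0.1845]
tool_rot: [2.193, 2.247, 0.002]
contact_force: [0.2, -0.6, -0.5]
opening: 0.0001
```

step_arm:
  increments: "0 0 0 0 0 0;0 0 0 0 0 0"

```text
t: 18.85
tool_pos: [0.4122, 0.0125, 0.1826]
tool_rot: [-2.195, -2.246, 0.002]
contact_force: [-0.3, 0.2, 0.1]
opening: 0.0002
```

Run:
```python
from h import *
from station import ctrl
A,o=cur(ctrl);print(o["t"],o["tool_pos"],o["dq"].round(3))
d=ctrl.get_image("wrist");cv2.imwrite(f"pics/wrist12.png",d["pixels"][:,:,::-1]);pickle.dump(d,open(f"wrist12.pkl","wb"));print(d["eye"])
```

```text
18.85 [0.41216883 0.01245811 0.1826069 ] [-0.006  0.012 -0.005  0.003  0.002  0.   ]
[0.34441334 0.01190322 0.32460178]
```

View pics/wrist12.png

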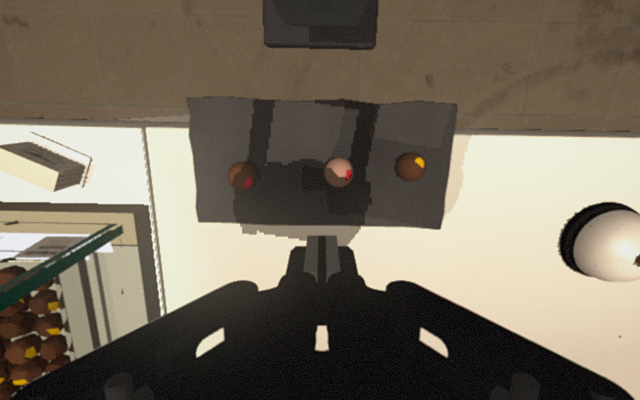

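Run:
```python
from h import *
d=pickle.load(open("wrist12.pkl","rb"))
o=edges(d,[c for c in range(198,446,4)],(92,112),(218,234),range(142,214,4),(432,460),(182,212),list(range(152,180,3))+list(range(467,570,5)),(114,142))
for k,v in o.items(): print(k,len(v),v[[0,-1]].round(1).tolist())
p,W=rectfit(d,o)
P=[[*c,.0085] for c in corners(p)];print(topix(d,P).round(1))
```

```text
near 62 [[198.0, 96.8], [442.0, 101.7]]
far 62 [[198.0, 221.7], [442.0, 222.7]]
right 18 [[189.8, 142.0], [195.7, 210.0]]
left 18 [[452.4, 142.0], [444.1, 210.0]]
edge 31 [[152.0, 126.7], [567.0, 135.9]]
near line yaw -0.0007 mean x 0.3409 std 0.0011
far line yaw 0.0005 mean x 0.4635 std 0.0009
pose [ 0.4022  0.0129 -0.0006  0.0613  0.1235] edge [-0.0007  0.3702] std 0.0001 overhang L,R [0.0313 0.0316]
[[460.7  99.9]
 [184.2  93. ]
 [195.4 224.2]
 [443.4 229.8]]
```

The overhang is now about 31 mm on both sides with yaw ~0, and the three truffles are standing, so I'll leave the slate and go to the bell.

step_arm:
  increments: "0.3 0 0 0 0 0;0.7 0 0.1 0 0 0;0.85 0 0.15 0 0 0;0.85 0 0.15 0 0 0;0.85 0 0.15 0 0 0;0.85 0 0.15 0 0 0;0.85 0 0.15 0 0 0;0.85 0 0.15 0 0 0;0.85 0 0.1 0 0 0;0.85 0 0.1 0 0 0;0.6 0 0 0 0 0;0.3 0 0 0 0 0"

```text
t: 19.9
tool_pos: [0.407, 0.2317, 0.1528]
tool_rot: [-2.193, -2.248, 0.003]
contact_force: [0.0, -0.3, -0.3]
opening: 0.0001
```

step_arm:
  increments: "0 0 0 0 0 0;0 0 0 0 0 0;0 0 0 0 0 0"

```text
t: 20.15
tool_pos: [0.4076, 0.2296, 0.1536]
tool_rot: [2.196, 2.246, -0.001]
contact_force: [0.3, 0.5, -0.3]
opening: 0.0001
```

Run:
```python
from h import *
from station import ctrl
A,o=cur(ctrl);print(o["t"],o["tool_pos"],A[:3,0],o["dq"].round(3))
for n in("wrist","top"):
    d=ctrl.get_image(n);cv2.imwrite(f"pics/{n}13.png",d["pixels"][:,:,::-1]);pickle.dump(d,open(f"{n}13.pkl","wb"))
```

```text
20.15 [0.4075545  0.2295502  0.15359682] [-2.25219515e-02  9.99746227e-01 -4.94128597e-04] [-0.008 -0.007  0.005  0.003 -0.002  0.001]
```

View pics/wrist13.png

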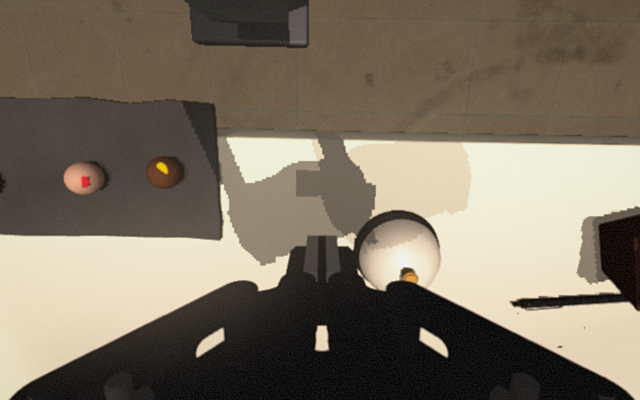

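View pics/top13.png

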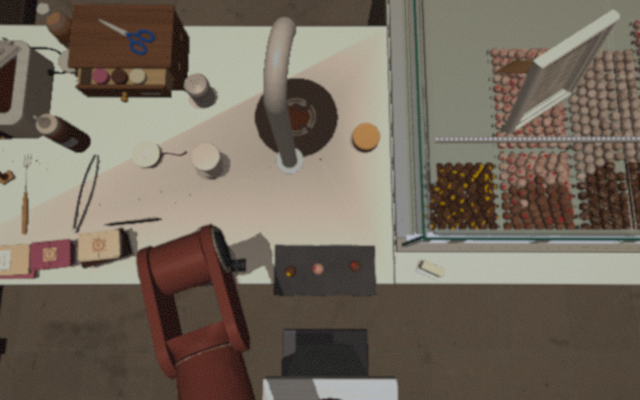

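Run:
```python
from h import *
d=pickle.load(open("wrist13.pkl","rb"));t=pickle.load(open("top13.pkl","rb"))
print(d["eye"]);cv2.imwrite("pics/w13c.png",cv2.resize(d["pixels"][255:300,380:440,::-1],(800,600),interpolation=cv2.INTER_NEAREST))
print(toworld(d,[(408,274),(409,279)],.06))
o=edges(t,range(282,371,3),(290,300),(238,254),range(252,280,3),(268,282),(368,382),list(range(262,270,2))+list(range(380,388,2)),(277,292))
for k,v in o.items(): print(k,len(v),v[[0,-1]].round(1).tolist())
rectfit(t,o)
```

```text
[0.33957469 0.22910405 0.29548563]
[[0.46834959 0.300168   0.06      ]
 [0.47272016 0.30135754 0.06      ]]
near 30 [[282.0, 295.6], [369.0, 296.4]]
far 30 [[282.0, 244.5], [369.0, 245.3]]
right 10 [[374.6, 252.0], [375.5, 279.0]]
left 10 [[275.4, 252.0], [272.1, 279.0]]
edge 8 [[262.0, 283.3], [386.0, 283.3]]
near line yaw -0.0025 mean x 0.3389 std 0.0012
far line yaw -0.0012 mean x 0.4616 std 0.0005
pose [ 0.4002  0.0126 -0.0031  0.0613  0.1234] edge [-0.0017  0.368 ] std 0.0 overhang L,R [0.0307 0.0319]
```

View pics/w13c.png

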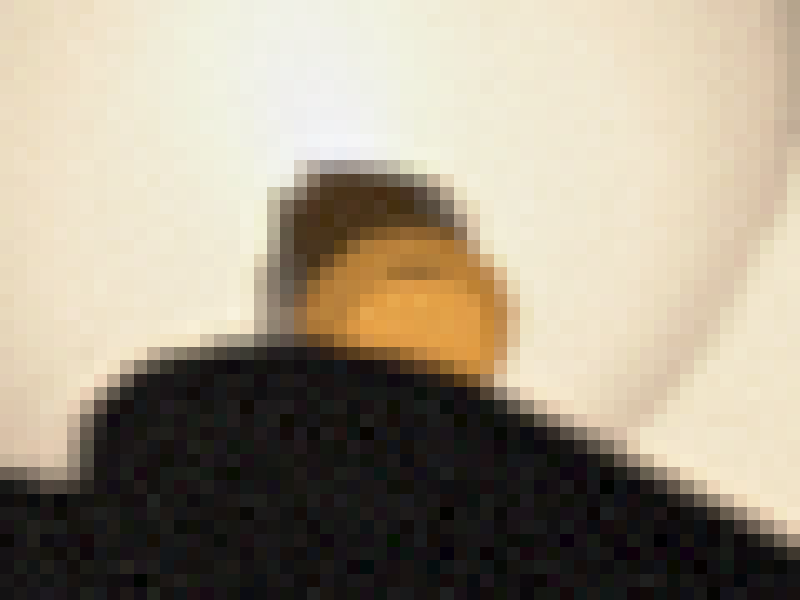

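Run:
```python
from h import *
from station import ctrl
d=pickle.load(open("wrist13.pkl","rb"))
P=toworld(d,[(410.3,280.5)],.06)[0];print(P)
A,o=cur(ctrl)
for tgt in([.473,.3015,.10],):
    print((A[:3,:3].T@(np.array(tgt)-A[:3,3])/.025).round(3))
```

```text
[0.47401778 0.30250739 0.06      ]
[2.826 2.676 2.151]
```

step_arm:
  increments: "0.2 0.2 0.1 0 0 0;0.5 0.5 0.2 0 0 0;0.6 0.55 0.3 0 0 0;0.6 0.55 0.3 0 0 0;0.55 0.5 0.3 0 0 0;0.3 0.3 0.3 0 0 0;0.1 0.1 0.3 0 0 0;0 0 0.2 0 0 0;0 0 0.1 0 0 0;0 0 0 0 0 0;0 0 0 0 0 0"

```text
t: 21.17
tool_pos: [0.473, 0.3025, 0.1013]
tool_rot: [-2.196, -2.247, 0.0]
contact_force: [0.9, -0.2, -0.6]
opening: 0.0002
```

Run:
```python
from h import *
from station import ctrl
A,o=cur(ctrl);print(o["t"],o["tool_pos"],A[:3,2])
d=ctrl.get_image("scene");s=d
print((A[:3,:3].T@(np.array([.473,.302,.068])-A[:3,3])/.025).round(3))
cv2.imwrite("pics/scene14c.png",cv2.resize(s["pixels"][130:260,140:340,::-1],(800,520),interpolation=cv2.INTER_CUBIC))
d=ctrl.get_image("wrist");cv2.imwrite("pics/wrist14.png",d["pixels"][:,:,::-1])
```

```text
21.1667 [0.47301121 0.30247639 0.10132934] [-1.46663922e-04 -1.38172736e-04 -9.99999980e-01]
[-1.900e-02 -1.000e-03  1.333e+00]
```

View pics/scene14c.png

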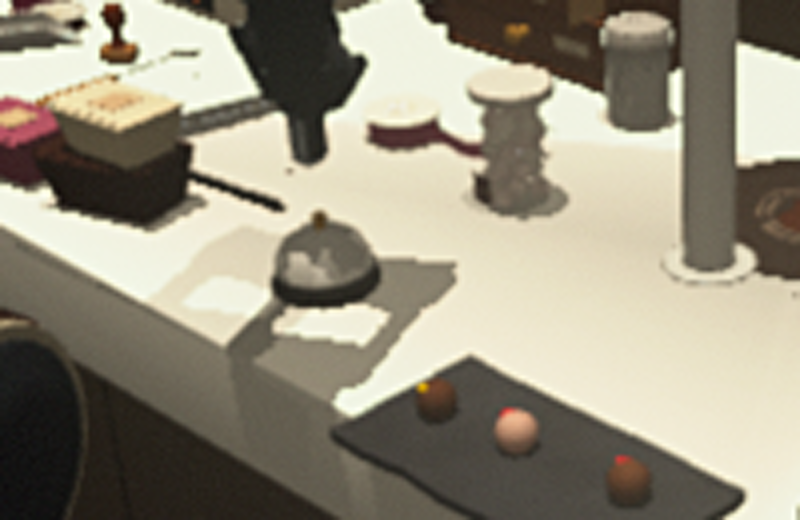

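View pics/wrist14.png

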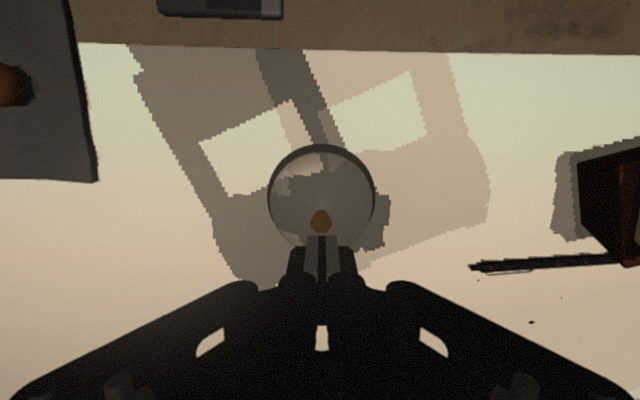

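step_arm:
  increments: "0 0 0.2 0 0 0;0 0 0.4 0 0 0;0 0 0.4 0 0 0;0 0 0.2 0 0 0;0 0 0.1 0 0 0;0 0 0 0 0 0"

```text
t: 21.77
tool_pos: [0.4725, 0.3025, 0.0673]
tool_rot: [-2.195, -2.246, 0.004]
contact_force: [-0.3, -0.5, 0.3]
opening: -0.0001
```

step_arm:
  increments: "0 0 0.08 0 0 0;0 0 0.08 0 0 0;0 0 0.08 0 0 0;0 0 0 0 0 0"

```text
t: 22.1
tool_pos: [0.4733, 0.3029, 0.0626]
tool_rot: [-2.195, -2.247, 0.0]
contact_force: [0.6, -0.5, -1.1]
opening: 0.0003
```

step_arm:
  increments: "0 0 0.06 0 0 0;0 0 0.06 0 0 0;0 0 0 0 0 0"

```text
t: 22.35
tool_pos: [0.4735, 0.303, 0.0599]
tool_rot: [2.195, 2.247, 0.001]
contact_force: [-0.3, -0.7, 1.8]
opening: -0.0001
```

step_arm:
  increments: "0 0 0.04 0 0 0;0 0 0.03 0 0 0;0 0 0 0 0 0"

```text
t: 22.6
tool_pos: [0.4736, 0.3031, 0.0586]
tool_rot: [2.195, 2.247, 0.001]
contact_force: [-1.4, -0.8, 4.9]
opening: 0.0003
```

step_arm:
  increments: "0 0 0.04 0 0 0;0 0 0.04 0 0 0;0 0 0 0 0 0"

```text
t: 22.85
tool_pos: [0.4736, 0.3031, 0.057]
tool_rot: [2.195, 2.247, 0.0]
contact_force: [-2.1, -0.9, 7.4]
opening: 0.0002
```

step_arm:
  increments: "0 0 0.03 0 0 0;0 0 0 0 0 0;0 0 0 0 0 0"

```text
t: 23.1
tool_pos: [0.4736, 0.3031, 0.0569]
tool_rot: [2.195, 2.247, -0.0]
contact_force: [-4.7, -2.0, 10.1]
opening: -0.0002
```

step_arm:
  increments: "0 0 -0.2 0 0 0;0 0 -0.5 0 0 0;0 0 -0.8 0 0 0;0 0 -0.8 0 0 0;0 0 -0.8 0 0 0;0 -0.3 -0.5 0 0 0;0.3 -0.5 -0.2 0 0 0;0.6 -0.6 0 0 0 0;0.6 -0.6 0 0 0 0;0.6 -0.4 0 0 0 0;0.3 -0.2 0 0 0 0;0 0 0 0 0 0"

```text
t: 24.1
tool_pos: [0.4052, 0.3625, 0.1497]
tool_rot: [-2.192, -2.25, 0.002]
contact_force: [0.7, -0.4, -0.3]
opening: 0.0
```

Run:
```python
from h import *
from station import ctrl
A,o=cur(ctrl);print(o["t"],o["tool_pos"],o["contact_force"])
for n in("scene","top"):
    d=ctrl.get_image(n);cv2.imwrite(f"pics/{n}15.png",d["pixels"][:,:,::-1])
o=edges(d,range(282,371,3),(290,300),(238,254),range(252,280,3),(268,282),(368,382),list(range(262,270,2))+list(range(380,388,2)),(277,292))
rectfit(d,o)
```

```text
24.1 [0.40517766 0.3625233  0.14967371] [ 0.7486698  -0.44308432 -0.32543833]
near line yaw -0.0009 mean x 0.339 std 0.0013
far line yaw -0.0013 mean x 0.4616 std 0.0005
pose [ 0.4002  0.0128 -0.0014  0.0613  0.1237] edge [-0.0017  0.368 ] std 0.0 overhang L,R [0.0309 0.0317]
```

View pics/scene15.png

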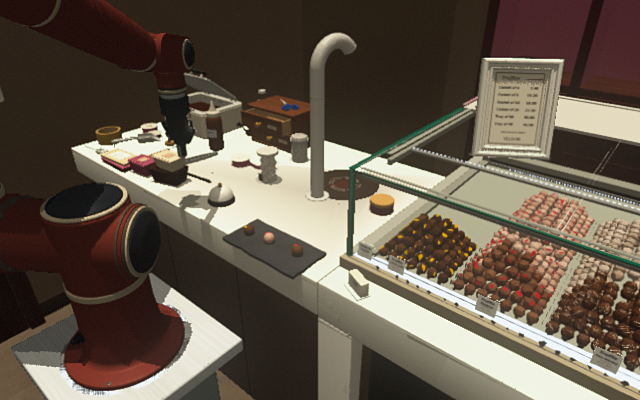

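View pics/top15.png

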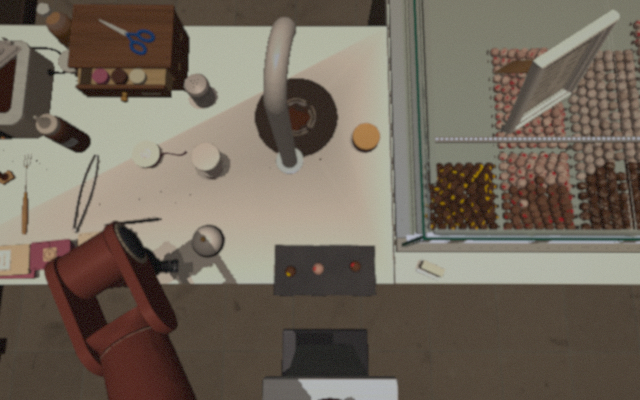

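step_arm:
  increments: "0 0 -0.2 0 0 0;0 0 0 0 0 0;0 0 0 0 0 0"

```text
t: 24.45
tool_pos: [0.4078, 0.3611, 0.1559]
tool_rot: [2.197, 2.246, 0.001]
contact_force: [-0.5, 0.5, -0.5]
opening: -0.0002
```

```bash
python3 -c "
from station import ctrl
print(ctrl.finish_job())"
```

```text
the job is handed in; nothing more can be done
None
```

I slid the slate over the counter's front edge and then rang the bell. I handed the job in at 24.5 s with the arm clear of everything; no verdict came back.

**Slate:** I pushed it from behind with the open fingers, turning it square as it slid. A short push near its right end with shut fingers finished the squaring.
- **Overhang:** the last top view, taken after ringing, shows about 31 mm on the left and 32 mm on the right, with the slate square to about 0.001 rad. The wrist view before ringing gave 31.3 mm and 31.6 mm. Both are 1 to 2 mm over the 30 mm asked for.
- **Rough edge:** the slate's visible outline lies about 2 mm inside its stated size. The overhangs above are worked out for the stated corners. The visible side itself sticks out about 29 mm.

**Bell:** I pressed the button straight down once the slate was in place. The force rose to 7.4 N and then 10 N, against about 5 N needed to count as rung.

**Everything else:** all three truffles were still standing on the slate. The jar, tin and card stand looked unmoved in the last pictures.

**Disagreements in the checks:**
- The slate's starting turn measured about 0.40 rad in two views, more than the stated 0.3.
- The scene camera put things about 5 mm away from the other two cameras, so I relied on the wrist and top views.
- Those two views also differ by about 2 mm on where the edge is, but they agree on the overhang.

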